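Clamp a hull blank in the quick-release vise

TASK

Clamp the wooden blank that stands beside the vise: tip it over onto its long side so that it lies across the vise bed between the jaws. Then squeeze the quick-release lever against the grip fin, slide the jaw until it just meets the blank and has pushed it up to the fixed jaw, and let the lever spring back. Last, turn the crank clockwise (seen from the crank end) until the sprung jaw face is pressed well in and the blank is held tight, let go, and leave the other things on the desk where they are.

Things in the scene. Friction and masses are not known exactly. Their poses are not given: they have to be found in the camera images.
- vise: Grey quick-release vise fixed to the desk. Origin on the desk under its middle; x along its axis from crank end to fixed jaw, y left seen from the crank end, z up. Bed plate x -130 to 115, y -55 to 55, 12 mm thick; its left edge (y +55) is the low stop over which the blank is tipped. Fixed jaw: face at x 70, y -52 to 52, top 80 mm up. Heights are above the desk.
- fixed_face (a point): Middle of the fixed jaw's steel face (vise frame x 70, y 0, z 50 mm); axes as the vise's.
- moving_face (a point): Middle of the moving jaw's sprung steel face, 104 wide, z 20 to 80 mm; axes as the vise's. The jaw opening is the distance to fixed_face along vise x.
- carriage (a joint): Slide of the carriage (block 44 x 62, top 90 mm up, bearing fin, lever, crank, moving jaw) towards the fixed jaw, m: 0 = open, to 0.066. Needs about 3 N with the lever squeezed; else a pawl locks it in a rack (notches at multiples of 7 mm): let go between notches, it slips up to half a pitch to drop in, or drops in when the screw pushes it back.
- grip (a point): On the carriage, 125 mm up, midway between the outer faces of fin and released paddle: squeeze here along vise y. Fin: upright fixed steel plate, 34 long (x), 8 thick, top 150 mm up, outer face at vise y 8. Lever paddle: upright dark plate left of it, 34 x 6, same height, hinged low; outer faces 45 mm apart released (paddle leans out), 35 and parallel when squeezed (paddle moves, fin does not).
- lever (a joint): Quick-release lever, rad: 0 = released (pawl in the rack), 0.16 = fully squeezed towards the fin. From about 0.10 the carriage is free. A spring returns it; about 6 N at the grip height begins to move it and 10 N holds it fully squeezed.
- knob (a point): Middle of the crank's wooden handle, a freely revolving sleeve 18 mm thick, 56 long, parallel to vise x. The crank turns on the carriage about an axis parallel to vise x, at vise y 0, 70 mm up; radius 32 mm. Pinch it from above along vise y and carry it round the circle; it travels with the carriage.
- crank (a joint): Crank angle, rad, 0 to 8: 0 = handle straight above the axis; grows clockwise seen from the crank end looking along vise +x (from the top first towards vise -y). Each rad drives the moving jaw 2.5 mm towards the fixed jaw. Takes about 6 N at the handle when slack, 9 N at 4.5 mm of face travel, more at the face's stop; stays where left; does not shift along its axis.
- face (a joint): How far the sprung face of the moving jaw has been pushed in towards the jaw, m: 0 = free, 0.007 = at its stop. Spring 8 N per mm. Well in, the blank held tight, means more than half of this travel.
- blank: Plain wooden block 50 x 50 x 120 mm, about 0.18 kg, standing on end on the desk just left of the bed (next to the +y edge, 1 to 8 mm off it) opposite the gap between the jaws. Origin at the middle of its lower end; z runs along its length (up while it stands).
- blank_mid (a point): The middle of the wooden blank (60 mm along its z).
- bottle_a: Amber jar with white cap, 68 mm wide, 115 high; origin under its base. Bystander.
- bottle_b: A second amber jar like it. Bystander.
- paint_a: Paint bottle 38 mm wide, 65 high, standing left of the carriage. Bystander; origin under its base.
- paint_b: Paint bottle 38 mm wide, 65 high, right of the vise. Bystander; origin under its base.
- brush: Flat brush 170 mm long with wooden handle, lying right of the vise. Bystander; origin under its middle.
- offcut: Flat wooden offcut 60 x 90 x 30 mm. Bystander; origin under its middle.
- cup: Grey plastic cup 70 mm wide, 90 high. Bystander; origin under its base.
Mind the look-alikes: they are no part of the job. What is shaped like the blank but pink is not meant.

How it is judged:
On the way, in this order (a step that is already met when the one before it is completed fails the run):
1. the blank lies on its side across the bed between the jaws, at rest (angle between blank's own z axis and vertical between 1.45 and 1.69 rad and angle between the z axis of blank and the y axis of vise, either way round below 0.35 rad and z of blank_mid in the frame of vise between 0.031 and 0.045 m and y of blank_mid in the frame of vise between -0.04 and 0.04 m and linear speed of blank below 0.03 m/s), for 0.2 s.
2. the jaw has been slid up to the blank, jaw opening under 60 mm, lever released again, the face not yet pressed in more than 3 mm (angle between blank's own z axis and vertical between 1.45 and 1.69 rad and angle between the z axis of blank and the y axis of vise, either way round below 0.35 rad and z of blank_mid in the frame of vise between 0.031 and 0.045 m and y of blank_mid in the frame of vise between -0.04 and 0.04 m and x of moving_face in the frame of fixed_face above -0.06 m and value of joint lever below 0.05 rad and value of joint face below 0.003 m), for 0.2 s.
3. the crank has pressed the jaw face in by more than 3.5 mm against the blank (value of joint face above 0.0035 m and contact force between face and blank above 10 N), for 0.2 s.
At the end, for the whole second after the job is handed in: The blank lies on its long side across the bed (within 20 degrees of square), within 7 mm of the fixed jaw and 40 mm of the vise axis; the jaw face is pressed in over 3.5 mm and bears on it with over 10 N; lever released (under 0.05 rad); blank at rest (all of step 3 and angle between blank's own z axis and vertical between 1.45 and 1.69 rad and angle between the z axis of blank and the y axis of vise, either way round below 0.35 rad and z of blank_mid in the frame of vise between 0.031 and 0.045 m and y of blank_mid in the frame of vise between -0.04 and 0.04 m and x of blank_mid in the frame of vise between 0.038 and 0.052 m and value of joint lever below 0.05 rad and linear speed of blank below 0.01 m/s); the robot touches nothing.
It fails at once if a bystander was moved by more than 30 mm (distance of any of bottle_a, bottle_b, paint_a, paint_b, brush, offcut, cup from where it was at the start of the episode above 0.03 m).
It also fails if it takes over 61 s, if anything falls off the work surface, if the arm or the gripper's body presses on something with over 40 N, if the wrist force passes 120 N, or if a joint passes its speed limit or range.

ROBOT

A 6-joint arm with a two-finger parallel gripper is mounted at the origin on the work surface. World frame = base frame: x ahead of the robot, y to its left, z up, the work surface at z = 0. Lengths are in m, angles in rad, forces in N, time in s.
With the tool pointing down it reaches from about 0.3 to 0.875 m from the base axis. Payload 6.4 kg.
Tool frame: the origin (TCP) lies on the centre line of the jaws, within the pads' length; the fingertips stand ctrl.nose_length ahead of it and the grasp point (between the pads) lies 6 mm ahead of it (ctrl.nose_length is the distance from the TCP to the fingertips, in m); x points along the fingers, y is the direction in which the jaws open and shut, and the axes are right-handed (so a half turn about x gives the same grasp; the last joint's range is limited). The gripper opens to 85 mm and grips with 20 to 120 N. Pads are 22 mm wide; open, the fingers measure 114 mm over their backs; the gripper's body (76 mm by 85 mm) begins 54 mm behind the grasp point. The pads swing forward as they close: fully open they stand 13 mm farther back than shut.
Start: joints at [1.032, 0.181, 1.607, -0, 1.354, -0.206], TCP at [0.188, 0.543, 0.256] pointing down, gripper open.
Joint ranges: [-2.99, 2.99], [-0.89, 2.07], [0.3, 2.58], [-1.14, 4.28], [0, 2.63], [-3.12, 3.12]. Speed limits (rad/s): [2.57, 2.57, 3.01, 3.14, 3.14, 3.14].

INTERFACE

Orientations are given as a unit quaternion [w, x, y, z].
In Python, from bench import telemetry, cams, workorder, spotter, ctrl gives the robot as it stands. The module is installed in compiled form; this text tells all that it offers.
- The arm moves only by the tool servo_tool, never from a script. Its argument "targets" is one flat list of numbers, 4 for each row, row after row: the shift along the tool's x, y, z in mm, then the turn about the tool's x in rad. A call has exactly 5 rows; each row shifts and turns the commanded pose from where the row before left it, along the tool's axes as they then stand; what a row does not reach is not made up. A row lasts 1/10 s, in which the tool goes at most 50 mm and 8.59 degrees, less where a joint would pass 70% of its speed; a pose out of reach is approached as far as the arm can. A call is refused whole if a number of a shift passes 50 or a number of a turn 0.15, either way. A call with a gripper value outside its range is refused whole. "fingers" is the finger opening in mm, from 0 to 85.4, set as the call begins (left out, the last holds). The fingers move at their own pace and stop on an object; the grip force is fixed at half the most. Time passes only in rows, so rows that do not move let the fingers close, or fill a call up. It gives the time, the measured TCP pose, the force and the opening at its end, in the units of the state.
- telemetry.get_obs(): the state, without advancing time (a new reading comes with each control period).
- cams.camera(name): name is "scene" or "top" or "wrist"; returns (picture, depth): 384x512x3 uint8, blue, green, red; 384x512 float32, m along the optical axis (not along the pixel's ray), 0 where there is no reading.
- cams.camera_params(name): a dict with "intrinsics" (3x3 intrinsics, pixels), "R" (3x3) and "t" (3): a world point X has camera coordinates R X + t; the wrist camera has in their place "mount" (4x4, takes a point from camera to tool coordinates, whose origin is the TCP and whose axes are the tool frame's). Camera axes: x right, y down, z forward; pixel columns grow to the right and rows downward; lengths in m; the calibration is good to about 2 mm. A picture is of the moment at which its call begins: read the wrist's pose just before it. camera_params takes no time and is no camera call.
- workorder.hand_in(): hands the job in, once; it reports no verdict.
Trained networks look in the newest picture that a camera, given by its name, has taken for a name from the list of things; names that differ only in an ending like _2 or _b are one class to them, and where a whole thing is asked for, a point or a joint stands for the part that bears it (a point fixed in the world has none). Each returns a list of dicts, best first, with "score" (0 to 1); they miss things now and then, are a little off and sometimes report something else, mostly with a low value. They report only what shows in the picture. A call takes as long as a camera call. They do not tell look-alikes from the thing itself.
- spotter.search_frame(camera, thing): "pixel" ([column, row] in pixels, amid what is visible of it).
The state is a dict: "time_s": time; "q": joint angles; "dq": joint speeds; "joint_efforts": joint torques, N m; "eef_pos": TCP position; "eef_rot": TCP orientation; "wrist_force": force on the tool from outside, world axes, zero at the start; "torque": the same for the moment, N m; "opening": opening from 0.0 (shut) to 1.0 (fully open).
Only numpy, scipy, OpenCV 4.12 (cv2) and the standard library are available. Lean on these libraries where they do the work, as an engineer would, in place of code of your own. Each camera call takes 0.05 s, during which the arm holds its last target.

## Working session

There is one attempt and no reset: what is moved stays moved. The work goes in short steps, Python scripts to look and compute and a tool call to move; the robot and the scene stay as the last step left them, time stands still between calls to the robot, and variables do not carry over. Pictures are saved under pics/ and viewed, and the job is handed in when it is done.

Besides the shell and the picture viewer there is one more tool, called after ">>>" as name(argument=value, ...) on one line, values as JSON. servo_tool: Moves the arm, as the interface text tells. Its arguments: {"type":"object","properties":{"targets":{"type":"array","items":{"type":"number"}},"fingers":{"type":"number"}},"required":["targets"]}

```bash
mkdir -p pics; cat > h.py <<'E'
import numpy as np, cv2
from bench import telemetry, cams, workorder, spotter, ctrl
def P(name): 
    return cams.camera_params(name)
def unproj(name,uv,d,pose=None):
    p=P(name);K=np.array(p["intrinsics"]);c=np.linalg.inv(K)@np.array([uv[0],uv[1],1.])*d
    if "R" in p: return np.array(p["R"]).T@(c-np.array(p["t"]))
    T=np.array(p["mount"]);c=T[:3,:3]@c+T[:3,3]
    from scipy.spatial.transform import Rotation as Ro
    q=pose["eef_rot"];return Ro.from_quat([q[1],q[2],q[3],q[0]]).as_matrix()@c+np.array(pose["eef_pos"])
def cloud(name,depth,pose=None):
    h,w=depth.shape;p=P(name);K=np.array(p["intrinsics"])
    v,u=np.mgrid[0:h,0:w];c=np.stack([(u-K[0,2])/K[0,0]*depth,(v-K[1,2])/K[1,1]*depth,depth],-1)
    if "R" in p: return (c-np.array(p["t"]))@np.array(p["R"])
    from scipy.spatial.transform import Rotation as Ro
    T=np.array(p["mount"]);c=c@T[:3,:3].T+T[:3,3];q=pose["eef_rot"]
    return c@Ro.from_quat([q[1],q[2],q[3],q[0]]).as_matrix().T+np.array(pose["eef_pos"])
E
python3 - <<'E'
from h import *
o=telemetry.get_obs()
for k,v in o.items(): print(k,np.round(v,3))
print(ctrl.nose_length)
for n in ["scene","top"]:
    im,d=cams.camera(n);cv2.imwrite(f"pics/{n}0.png",im);np.save(f"pics/{n}0.npy",d)
    X=cloud(n,d)
    for t in ["vise","blank","grip","knob","moving_face","lever","fixed_face","bottle_a","paint_a","brush","offcut","cup"]:
        for r in spotter.search_frame(n,t)[:3]:
            u,v=map(int,np.round(r["pixel"]));print(n,t,round(r["score"],2),u,v,np.round(X[v,u],3))
print(P("wrist"))
E
```

```text
time_s 0.0
q [ 1.032  0.182  1.608  0.     1.354 -0.206]
dq [-0.001 -0.     0.001  0.    -0.001 -0.001]
joint_efforts [-2.0000e-03 -4.4487e+01 -3.5134e+01 -0.0000e+00  9.0000e-03  0.0000e+00]
eef_pos [0.188 0.543 0.255]
eef_rot [ 0.697  0.117  0.698 -0.118]
wrist_force [ 0.917 -0.157 -0.737]
torque [-0.051 -0.02   0.001]
opening 0.997
0.025
scene vise 0.92 256 219 [0.57  0.056 0.022]
scene vise 0.67 118 179 [ 0.47  -0.406  0.074]
scene vise 0.51 362 207 [0.551 0.375 0.078]
scene blank 0.68 306 187 [0.447 0.208 0.071]
scene blank 0.57 404 224 [0.624 0.487 0.078]
scene grip 0.61 264 202 [0.557 0.078 0.079]
scene moving_face 0.94 259 208 [0.564 0.064 0.06 ]
scene lever 0.45 278 190 [ 0.365  0.118 -0.001]
scene fixed_face 0.61 216 212 [ 0.541 -0.074  0.018]
scene bottle_a 0.88 368 246 [0.742 0.371 0.084]
scene bottle_a 0.71 263 199 [0.541 0.074 0.078]
scene bottle_a 0.6 361 206 [0.554 0.371 0.084]
scene paint_a 0.76 203 230 [ 0.65  -0.097  0.028]
scene paint_a 0.63 316 214 [0.533 0.241 0.028]
scene brush 0.89 214 211 [ 0.54 -0.08  0.02]
scene brush 0.65 262 207 [0.57  0.073 0.069]
scene 
[... 720 characters left out ...]
5]
top brush 0.42 196 218 [0.517 0.229 0.067]
top brush 0.29 223 187 [0.62  0.122 0.124]
top offcut 0.83 362 184 [ 0.638 -0.408  0.032]
top cup 0.61 372 231 [ 0.458 -0.439  0.003]
{'intrinsics': array([[286.48762781,   0.        , 256.41536662],
       [  0.        , 286.48762781, 193.53791994],
       [  0.        ,   0.        ,   1.        ]]), 'mount': array([[ 6.90216227e-05, -2.79568486e-01,  9.60125750e-01,
        -1.17623254e-01],
       [ 9.99999770e-01, -6.28169915e-04, -2.54797998e-04,
         7.13300669e-05],
       [ 6.74355602e-04,  9.60125547e-01,  2.79568379e-01,
        -7.15486399e-02],
       [ 0.00000000e+00,  0.00000000e+00,  0.00000000e+00,
         1.00000000e+00]])}
```

View pics/scene0.png

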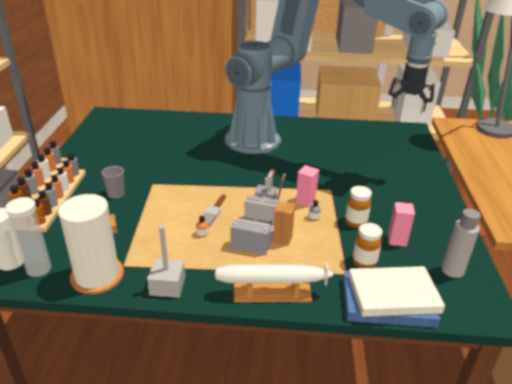

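View pics/top0.png

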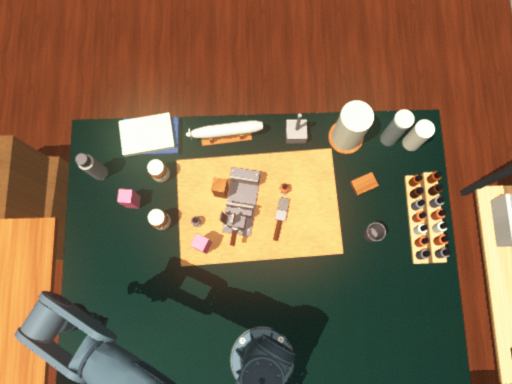

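```bash
python3 - <<'E'
from h import *
im=cv2.imread("pics/top0.png");c=im[150:260,110:330];cv2.imwrite("pics/topc.png",cv2.resize(c,None,fx=3.6,fy=3.6,interpolation=cv2.INTER_CUBIC))
o=cv2.imread("pics/scene0.png")[150:270,180:400];cv2.imwrite("pics/scenec.png",cv2.resize(o,None,fx=3.6,fy=3.6,interpolation=cv2.INTER_CUBIC))
E
```

```text
(no output)
```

View pics/topc.png

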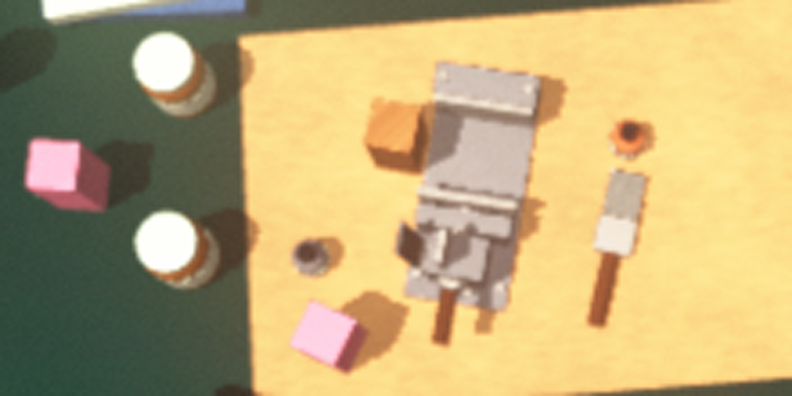

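View pics/scenec.png

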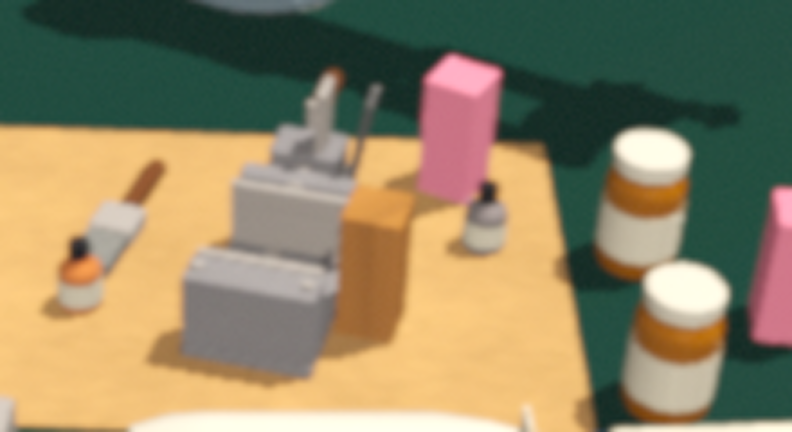

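The pictures show the blank (top px 222,187) left of the vise. The pink look-alikes are at (203,245) and (127,198), and paint_a is at (196,220). The crank handle sits above the carriage and points toward the robot. Next I'll get the vise pose from the depth data and plan a wrist view.

```bash
cat >> h.py <<'E'
from scipy.spatial.transform import Rotation as Ro
def Rt(o):
    q=o["eef_rot"];return Ro.from_quat([q[1],q[2],q[3],q[0]]).as_matrix()
def goto(p,yaw=None,o=None):
    """shift in tool axes (mm) to world p; yaw=desired direction angle of tool y in world (mod pi)"""
    o=o or telemetry.get_obs();R=Rt(o)
    d=R.T@(np.array(p)-np.array(o["eef_pos"]))*1000
    a=None
    if yaw is not None:
        cur=np.arctan2(R[1,1],R[0,1]); a=(yaw-cur+np.pi/2)%np.pi-np.pi/2; a*=np.sign(R[2,0])  # rot about tool x (down) -> neg world z
    print("t",round(o["time_s"],2),"pos",np.round(o["eef_pos"],4),"yawY",round(np.arctan2(R[1,1],R[0,1]),3),"dtool",np.round(d,1),"turn",a, "F",np.round(o["wrist_force"],1),"q6",round(o["q"][5],2),"op",round(o["opening"],3))
    return d,a
E
python3 - <<'E'
from h import *
o=telemetry.get_obs();print(np.round(Rt(o),3))
d=np.load("pics/top0.npy");X=cloud("top",d).reshape(-1,3)
m=(X[:,2]>.004)&(X[:,2]<.16)&(X[:,0]>.38)&(X[:,0]<.75)&(X[:,1]>-.03)&(X[:,1]<.16)
Y=X[m]
for lo,hi in [(.006,.018),(.07,.085),(.085,.1),(.1,.125),(.125,.16)]:
    s=Y[(Y[:,2]>lo)&(Y[:,2]<hi)]
    print(lo,len(s),cv2.minAreaRect(s[:,:2].astype(np.float32)*1000))
goto([0.47,0.06,0.33],None)
E
```

```text
[[-0.     0.327  0.945]
 [ 0.     0.945 -0.327]
 [-1.     0.    -0.   ]]
0.006 935 ((566.1849365234375, 64.49687194824219), (188.57334899902344, 367.0169372558594), 89.93839263916016)
0.07 592 ((587.440185546875, 83.72402954101562), (150.96444702148438, 240.27333068847656), 78.29472351074219)
0.085 220 ((564.6964721679688, 98.62059020996094), (141.63165283203125, 283.9911193847656), 73.76274871826172)
0.1 284 ((535.90283203125, 115.96025085449219), (260.00775146484375, 54.503440856933594), 11.745017051696777)
0.125 71 ((566.6677856445312, 116.5208740234375), (168.25906372070312, 52.419071197509766), 8.666804313659668)
t 1.3 pos [0.1878 0.5435 0.2563] yawY 1.238 dtool [ -73.7 -364.8  424.6] turn None F [0.8 0.  0.1] q6 -0.21 op 1.003
```

>>> servo_tool(targets=[-5, -23, 30, 0, -5, -23, 30, 0, -5, -23, 30, 0, -5, -23, 30, 0, -5, -23, 30, 0], fingers=0)

```text
time_s: 1.8
eef_pos: [0.2926, 0.3845, 0.2816]
eef_rot: [0.697, 0.117, 0.697, -0.117]
wrist_force: [0.9, -0.1, 1.0]
opening: 0.142
```

>>> servo_tool(targets=[-5, -23, 30, 0, -5, -23, 30, 0, -5, -23, 30, 0, -5, -23, 30, 0, -5, -23, 30, 0])

```text
time_s: 2.3
eef_pos: [0.3969, 0.2267, 0.3068]
eef_rot: [0.698, 0.117, 0.697, -0.117]
wrist_force: [0.0, 0.1, 0.1]
opening: 0.005
```

>>> servo_tool(targets=[-5, -23, 30, 0, -5, -23, 30, 0, -5, -23, 30, 0, -5, -23, 30, 0, 0, 0, 0, -0.14])

```text
time_s: 2.8
eef_pos: [0.4819, 0.0984, 0.327]
eef_rot: [0.704, 0.069, 0.703, -0.069]
wrist_force: [-0.2, 0.3, -0.6]
opening: -0.003
```

```bash
python3 - <<'E'
from h import *
import pickle
o=telemetry.get_obs()
im,d=cams.camera("wrist");cv2.imwrite("pics/w1.png",im);np.save("pics/w1.npy",d);pickle.dump(o,open("pics/w1.pkl","wb"))
cv2.imwrite("pics/w1b.png",cv2.resize(im,None,fx=1.5,fy=1.5))
X=cloud("wrist",d,o)
for u,v in [(256,193)]: print(X[v,u])
E
```

```text
[0.49570784 0.09506404 0.14965346]
```

View pics/w1b.png

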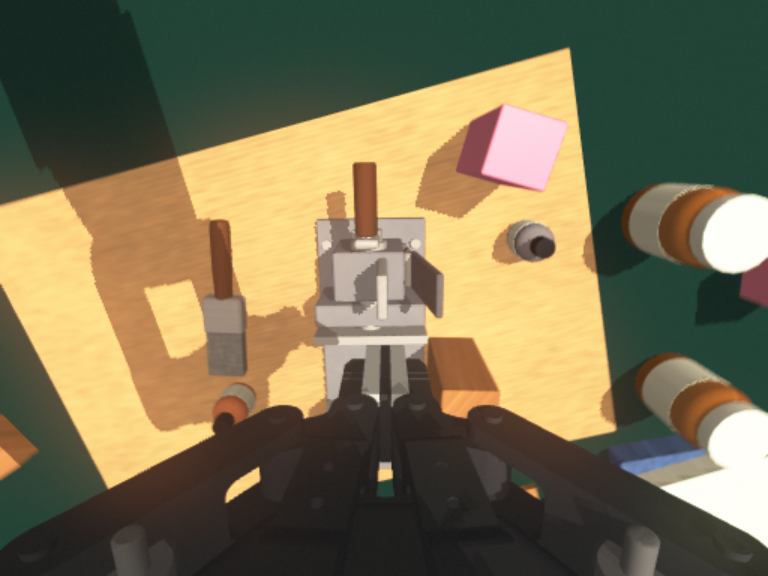

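The wrist view is mirrored, with image down being world +x. In the scaled picture:
- handle (365,200)
- fin (381,285)
- paddle (427,283)
- blank (465,380)
- paint_a (530,240)

I'll fit each of these from the depth.

```bash
python3 - <<'E'
from h import *
import pickle
o=pickle.load(open("pics/w1.pkl","rb"));d=np.load("pics/w1.npy");X=cloud("wrist",d,o)
def R(n,u0,u1,v0,v1,lo,hi):
    s=X[v0:v1,u0:u1].reshape(-1,3);s=s[(s[:,2]>lo)&(s[:,2]<hi)]
    print(n,len(s),"z",np.round(np.percentile(s[:,2],[5,50,95]),4))
    r=cv2.minAreaRect(s[:,:2].astype(np.float32)*1000);print("  ",np.round(r[0],1),np.round(r[1],1),round(r[2],1)); return s
R("desk",120,140,230,250,-.05,.05)
bed=R("bed",200,292,135,175,.006,.02)
R("handle",228,258,100,160,.06,.15)
R("cartop",215,275,160,205,.085,.095)
R("fin",245,262,170,215,.14,.16)
R("pad",270,298,160,215,.135,.17)
mj=R("mjtop",205,290,205,235,.07,.084)
R("bl",280,340,215,300,.11,.13)
R("paint",330,380,140,180,.03,.08)
# straight: left and right edges by row in image for bed
for v in range(212,232,3):
    row=X[v];k=np.where((row[:,2]>.074)&(row[:,2]<.086))[0]
    k=k[(k>195)&(k<288)]
    if len(k): print(v,np.round(row[k[0]],4),np.round(row[k[-1]],4))
for v in range(148,180,4):
    row=X[v];k=np.where((row[:,2]>.008)&(row[:,2]<.017))[0]
    k=k[(k>195)&(k<300)]
    if len(k): print(v,np.round(row[k[0]],4),np.round(row[k[-1]],4))
E
```

```text
desk 398 z [-0.0005  0.001   0.0171]
   [ 574.3 -135.9] [39.8 47.1] 72.8
bed 1046 z [0.0102 0.012  0.0146]
   [480.7  83.5] [110.3  43. ] 79.7
handle 814 z [0.1009 0.1093 0.1114]
   [439.3  89.5] [24.2 67.1] 83.5
cartop 1432 z [0.0877 0.0898 0.0912]
   [498.1  80.1] [61.7 45.2] 79.2
fin 218 z [0.1478 0.1497 0.1511]
   [500.5  91.9] [ 6.6 32.8] 78.8
pad 253 z [0.1365 0.1474 0.1489]
   [508.3 131.9] [ 7.9 33.5] 80.0
mjtop 1530 z [0.0735 0.0798 0.0811]
   [546.6  71.1] [103.6  36.1] 78.8
bl 640 z [0.1126 0.1197 0.1211]
   [617.8 144.4] [50.1 26.6] 78.1
paint 597 z [0.0326 0.0439 0.0656]
   [509.5 236.7] [34.2 37.9] 52.5
212 [0.5303 0.0243 0.0781] [0.5487 0.1202 0.0798]
215 [0.534  0.0236 0.0797] [0.5534 0.1195 0.0786]
218 [0.5482 0.0619 0.0743] [0.5509 0.0783 0.0758]
224 [0.5467 0.019  0.0793] [0.5664 0.1199 0.08  ]
227 [0.5504 0.0184 0.0809] [0.5708 0.1191 0.0799]
148 [0.4529 0.034  0.0102] [0.4742 0.1406 0.0094]
152 [0.4586 0.0327 0.0114] [0.4798 0.1395 0.0117]
156 [0.4646 0.0312 0.0109] [0.4854 0.1369 0.0122]
160 [0.4704 0.0299 0.0118] [0.4912 0.1358 0.0133]
164 [0.4768 0.0299 0.0114] [0.498  0.135  0.0096]
168 [0.4829 0.0282 0.0106] [0.5036 0.1338 0.0122]
172 [0.489  0.0268 0.0107] [0.4913 0.039  0.0115]
176 [0.495  0.0254 0.0114] [0.4973 0.0377 0.0123]
```

>>> servo_tool(targets=[20, 24, 27, 0, 20, 24, 27, 0, 20, 24, 27, 0, 20, 24, 27, 0, 20, 24, 27, 0])

```text
time_s: 3.35
eef_pos: [0.6358, 0.1953, 0.2253]
eef_rot: [0.704, 0.069, 0.704, -0.069]
wrist_force: [-0.2, -0.9, 0.9]
opening: 0.004
```

>>> servo_tool(targets=[25, 0, 0, 0, 25, 0, 0, 0, 25, 0, 0, 0, 25, 0, 0, 0, 12, 0, 0, 0])

```text
time_s: 3.85
eef_pos: [0.6332, 0.1943, 0.1114]
eef_rot: [0.702, 0.068, 0.705, -0.069]
wrist_force: [0.6, 0.3, -0.4]
opening: -0.0
```

```bash
cat >> h.py <<'E'
VO=np.array([.5872,.0628]);VA=-0.192
vx=np.array([np.cos(VA),np.sin(VA)]);vy=np.array([-np.sin(VA),np.cos(VA)])
def tov(p):
    p=np.atleast_2d(p);r=p[:,:2]-VO;return np.round(np.c_[r@vx*1000,r@vy*1000,p[:,2]*1000],1)
def shot(n,wh="wrist",fx=1.5):
    o=telemetry.get_obs();im,d=cams.camera(wh);cv2.imwrite(f"pics/{n}.png",cv2.resize(im,None,fx=fx,fy=fx));return o,im,d,cloud(wh,d,o if wh=="wrist" else None)
def st():
    o=telemetry.get_obs();R=Rt(o);print("t",round(o["time_s"],2),"TCPv",tov(o["eef_pos"]),"yaw",round(np.arctan2(R[1,1],R[0,1]),3),"F",np.round(o["wrist_force"],1),"Fv",np.round([o["wrist_force"][:2]@vx,o["wrist_force"][:2]@vy],1),"op",round(o["opening"],3),"q6",round(o["q"][5],2))
E
python3 - <<'E'
from h import *
st();o,im,d,X=shot("w2")
s=X.reshape(-1,3);v=tov(s);m=(v[:,2]>112)&(v[:,2]<126)&(v[:,1]>40)&(v[:,1]<115)&(abs(v[:,0]-26)<45)
if m.sum()>5: print(m.sum(),v[m].min(0),v[m].max(0),np.percentile(v[m],[2,98],axis=0))
E
```

```text
t 3.85 TCPv [[ 20.  137.8 111.4]] yaw 1.377 F [ 0.6  0.3 -0.4] Fv [0.6 0.4] op -0.0 q6 -1.26
6602 [  1.   60.6 112.1] [ 48.  111.5 122.1] [[  1.8  62.5 113.2]
 [ 40.4 110.7 121.1]]
```

View pics/w2.png

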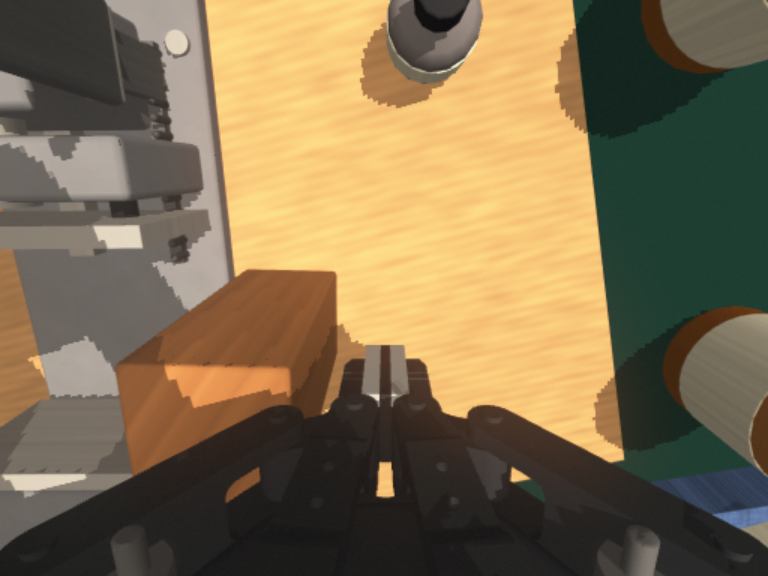

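The blank stands at vise x 1–51, y 61–111, with the closed fingers just left of it. I'll center on it and push slowly toward −y.

>>> servo_tool(targets=[0, -6, 6, 0, 0, -8, 0, 0, 0, -8, 0, 0, 0, -8, 0, 0, 0, -8, 0, 0])

```text
time_s: 4.4
eef_pos: [0.634, 0.1545, 0.1152]
eef_rot: [0.704, 0.068, 0.703, -0.068]
wrist_force: [0.5, -0.4, -0.4]
opening: -0.002
```

>>> servo_tool(targets=[0, -6, 0, 0, 0, -6, 0, 0, 0, -6, 0, 0, 0, -5, 0, 0, 0, -5, 0, 0])

```text
time_s: 4.9
eef_pos: [0.6282, 0.1275, 0.1142]
eef_rot: [0.704, 0.068, 0.704, -0.068]
wrist_force: [0.4, -0.2, 0.6]
opening: 0.001
```

```bash
python3 - <<'E'
from h import *
st();o,im,d,X=shot("w3")
E
```

```text
t 4.9 TCPv [[ 27.9  71.3 114.2]] yaw 1.378 F [ 0.4 -0.2  0.6] Fv [ 0.5 -0.1] op 0.001 q6 -1.36
```

View pics/w3.png

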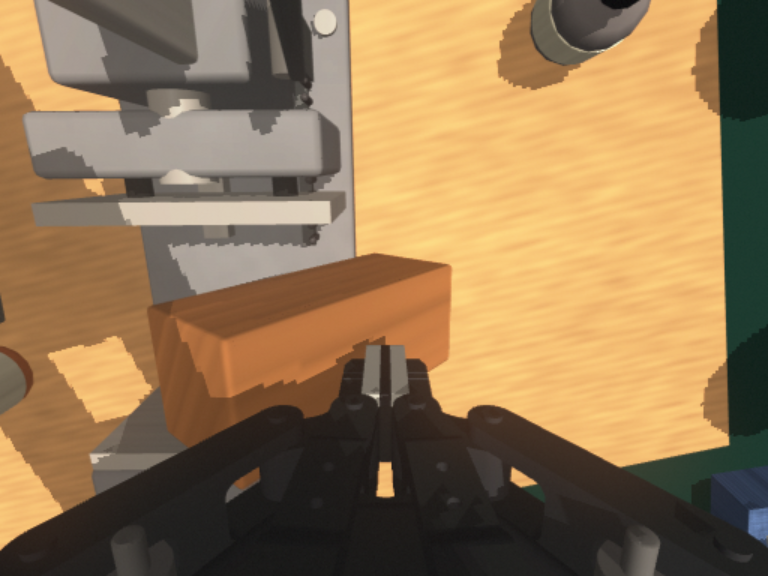

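The blank is tilted over the bed edge and leaning between the jaws. I'll keep pushing gently.

>>> servo_tool(targets=[0, -5, 0, 0, 0, -5, 0, 0, 0, 0, 0, 0, 0, 0, 0, 0, 0, 0, 0, 0])

```text
time_s: 5.45
eef_pos: [0.6265, 0.1182, 0.1143]
eef_rot: [0.704, 0.068, 0.704, -0.068]
wrist_force: [0.3, 0.6, 0.1]
opening: -0.003
```

```bash
python3 - <<'E'
from h import *
st();o,im,d,X=shot("w4")
E
```

```text
t 5.45 TCPv [[ 28.   61.9 114.3]] yaw 1.378 F [0.3 0.6 0.1] Fv [0.2 0.6] op -0.003 q6 -1.38
```

View pics/w4.png

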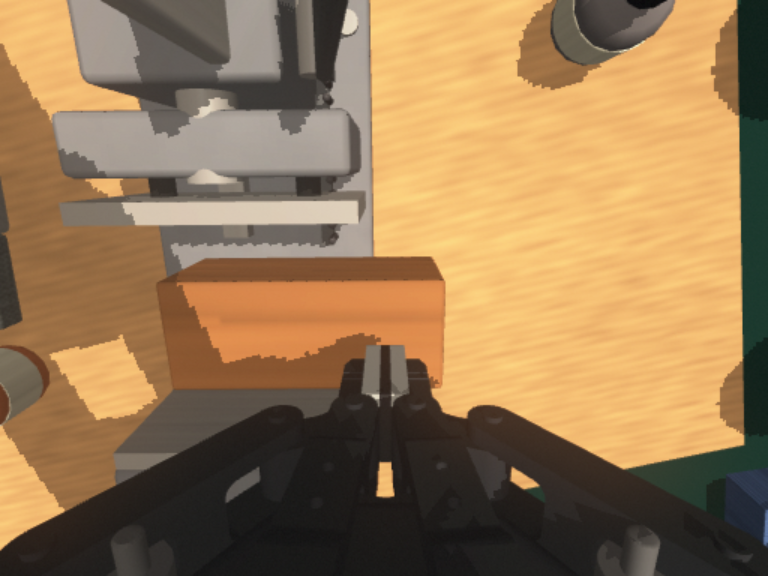

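The blank is lying flat across the bed (scaled px 160–445, 280–390). I'll measure it, then the fin and paddle.

```bash
python3 - <<'E'
from h import *
st();o,im,d,X=shot("w5")
def R(lo,hi,x0,x1,y0,y1,n):
    v=tov(X.reshape(-1,3));m=(v[:,2]>lo)&(v[:,2]<hi)&(v[:,0]>x0)&(v[:,0]<x1)&(v[:,1]>y0)&(v[:,1]<y1)
    s=v[m];r=cv2.minAreaRect(s[:,:2].astype(np.float32));print(n,len(s),np.percentile(s,[2,50,98],axis=0).round(1).tolist(),np.round(r[0],1),np.round(r[1],1),round(r[2],1))
R(55,68,-20,68,-75,90,"blank")
R(145,155,-120,-60,0,25,"fin")
R(140,155,-120,-60,35,70,"pad")
R(74,84,-50,-10,-60,60,"mj")
R(70,85,50,110,-60,60,"fixed")
print(goto([*(VO+vx*-.0865+vy*.0265),.30],np.pi/2+VA))
E
```

```text
t 5.5 TCPv [[ 27.9  61.9 114.3]] yaw 1.378 F [-0.4  0.  -0.1] Fv [-0.4 -0.1] op 0.004 q6 -1.38
blank 12521 [[1.8, -29.8, 58.3], [21.5, 21.7, 62.0], [49.4, 84.7, 63.2]] [26.4 27.1] [ 50.3 120.3] 0.3Traceback (most recent call last):
  File "<stdin>", line 7, in <module>
  File "<stdin>", line 5, in R
    return _quantile_unchecked(
        a, q, axis, out, overwrite_input, method, keepdims, weights)
    return _ureduce(a,
                    func=_quantile_ureduce_func,
    ...<5 lines>...
                    overwrite_input=overwrite_input,
                    method=method)
    r = func(a, **kwargs)
    result = _quantile(arr,
                       quantiles=q,
    ...<2 lines>...
                       out=out,
                       weights=wgt)
    slices_having_nans = np.isnan(arr[-1, ...])
                                  ~~~^^^^^^^^^
IndexError: index -1 is out of bounds for axis 0 with size 0
```

The blank is square (0.3°), with top at 62 mm and its middle at vise y 27. Next I'll go to the grip.

>>> servo_tool(targets=[-30, 0, 0, 0, -30, 0, 0, 0, -26, -8, -24, 0, 0, -9, -32, 0, 0, -9, -32, 0])

```text
time_s: 6.05
eef_pos: [0.5348, 0.1095, 0.2015]
eef_rot: [0.705, 0.068, 0.703, -0.068]
wrist_force: [-0.1, -1.0, 0.3]
opening: 0.002
```

>>> servo_tool(targets=[0, -10, -31, 0, 0, 0, 0, 0, 0, 0, 0, 0, 0, 0, 0, 0, 0, 0, 0, 0], fingers=75)

```text
time_s: 6.55
eef_pos: [0.5038, 0.1055, 0.2005]
eef_rot: [0.704, 0.068, 0.704, -0.068]
wrist_force: [0.0, -0.9, 0.0]
opening: 0.847
```

```bash
python3 - <<'E'
from h import *
st();o,im,d,X=shot("w6")
def R(lo,hi,x0,x1,y0,y1,n):
    v=tov(X.reshape(-1,3));m=(v[:,2]>lo)&(v[:,2]<hi)&(v[:,0]>x0)&(v[:,0]<x1)&(v[:,1]>y0)&(v[:,1]<y1)
    s=v[m]
    if len(s)<5: print(n,len(s));return
    r=cv2.minAreaRect(s[:,:2].astype(np.float32));print(n,len(s),np.percentile(s,[2,50,98],axis=0).round(1).tolist(),np.round(r[0],1),np.round(r[1],1),round(r[2],1))
R(145,155,-120,-60,0,25,"fin")
R(140,155,-120,-60,35,70,"pad")
R(85,95,-120,-60,-40,40,"car")
R(95,118,-200,-100,-30,30,"handle")
E
```

```text
t 6.55 TCPv [[-90.   26.1 200.5]] yaw 1.378 F [ 0.  -0.9  0. ] Fv [ 0.2 -0.8] op 0.847 q6 -1.4
fin 641 [[-106.6, 8.3, 146.7], [-91.2, 12.3, 149.7], [-74.4, 16.1, 151.1]] [-90.3  12.2] [ 8.1 33.7] 90.0
pad 598 [[-106.9, 49.6, 140.8], [-92.0, 52.4, 147.8], [-75.0, 56.2, 149.5]] [-90.5  52.9] [34.   7.4] 0.6
car 3070 [[-111.5, -29.2, 86.8], [-93.6, -4.6, 89.9], [-69.8, 30.0, 91.5]] [-90.3   0.1] [44.4 62.1] 1.0
handle 2414 [[-182.0, -8.6, 101.7], [-151.4, 0.9, 109.7], [-106.7, 12.1, 112.6]] [-141.4    0. ] [84.8 24.2] 6.0
```

View pics/w6.png

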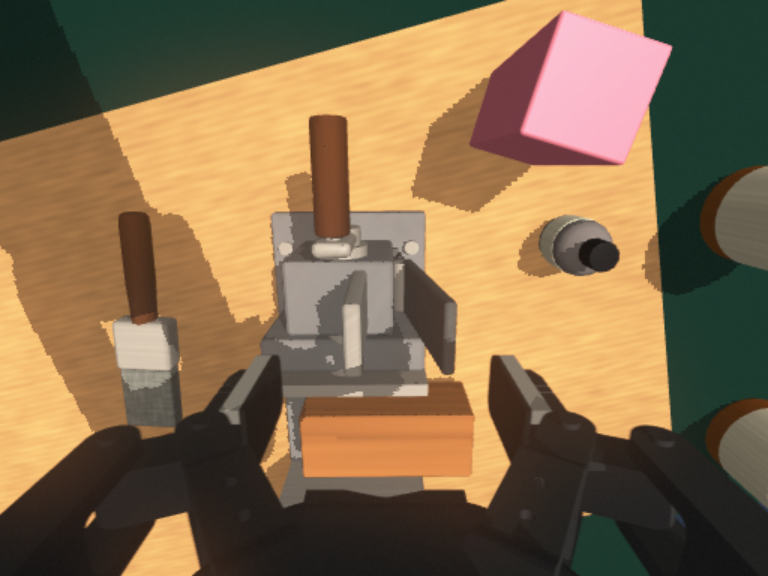

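Fin at y 8–16, paddle outer at about y 53, carriage x −90.3, and the TCP is aligned. I'll descend and squeeze.

>>> servo_tool(targets=[20, -0.5, 0, 0, 20, 0, 0, 0, 15, 0, 0, 0, 15, 0, 0, 0, 0, 0, 0, 0])

```text
time_s: 7.1
eef_pos: [0.5014, 0.105, 0.128]
eef_rot: [0.702, 0.068, 0.705, -0.068]
wrist_force: [0.4, -0.1, 0.4]
opening: 0.876
```

>>> servo_tool(targets=[0, 0, 0, 0, 0, 0, 0, 0, 0, 0, 0, 0, 0, 0, 0, 0, 0, 0, 0, 0], fingers=34)

```text
time_s: 7.6
eef_pos: [0.5042, 0.1046, 0.1324]
eef_rot: [0.705, 0.068, 0.703, -0.068]
wrist_force: [-1.3, -2.7, 5.4]
opening: 0.404
```

```bash
python3 - <<'E'
from h import *
st();o,im,d,X=shot("w7")
E
```

```text
t 7.6 TCPv [[-89.5  25.2 132.4]] yaw 1.379 F [-1.3 -2.7  5.4] Fv [-0.8 -2.9] op 0.404 q6 -1.4
```

View pics/w7.png

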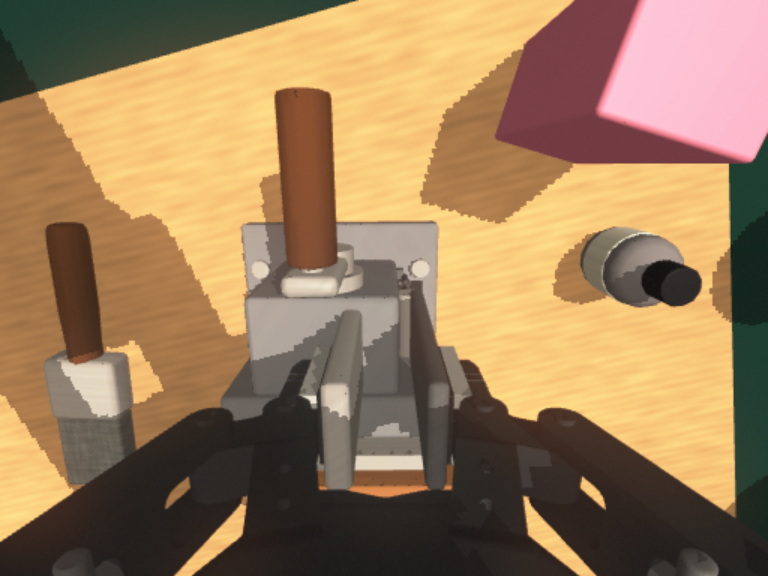

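The paddle is parallel to the fin (opening 34.5 mm). I'll slide the carriage.

>>> servo_tool(targets=[0, 0, 5, 0, 0, 0, 7, 0, 0, 0, 7, 0, 0, 0, 7, 0, 0, 0, 7, 0])

```text
time_s: 8.15
eef_pos: [0.5361, 0.0986, 0.1324]
eef_rot: [0.705, 0.068, 0.703, -0.068]
wrist_force: [-4.9, 0.8, 8.0]
opening: 0.402
```

```bash
python3 - <<'E'
from h import *
st();o,im,d,X=shot("w8")
E
```

```text
t 8.15 TCPv [[-57.   25.4 132.4]] yaw 1.378 F [-4.9  0.8  8. ] Fv [-5.  -0.1] op 0.402 q6 -1.41
```

View pics/w8.png

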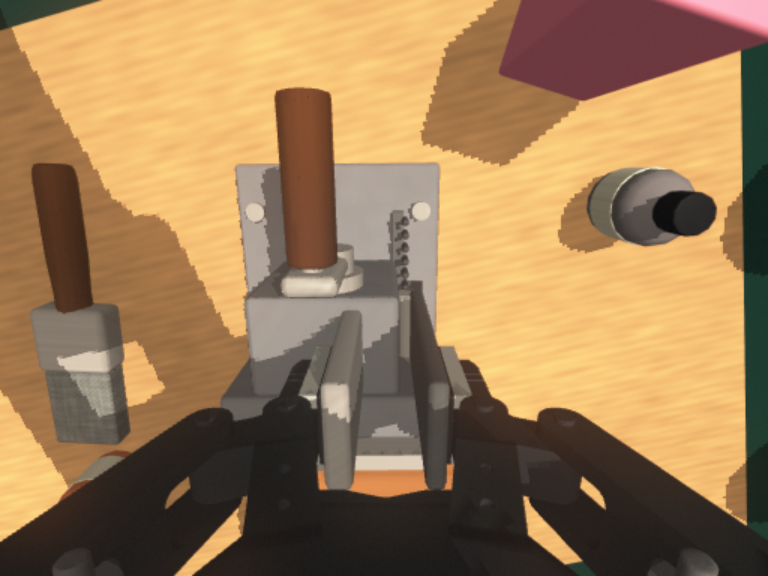

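The carriage follows and the face is at the blank. Now I'll creep and watch the force.

>>> servo_tool(targets=[0, 0, 2, 0, 0, 0, 2, 0, 0, 0, 1, 0, 0, 0, 1, 0, 0, 0, 0, 0])

```text
time_s: 8.7
eef_pos: [0.5419, 0.0975, 0.1324]
eef_rot: [0.705, 0.068, 0.703, -0.068]
wrist_force: [-2.9, -0.7, 7.6]
opening: 0.402
```

>>> servo_tool(targets=[0, 0, 1, 0, 0, 0, 0, 0, 0, 0, 1, 0, 0, 0, 0, 0, 0, 0, 0, 0])

```text
time_s: 9.2
eef_pos: [0.5438, 0.0972, 0.1324]
eef_rot: [0.705, 0.068, 0.703, -0.068]
wrist_force: [-3.2, -0.3, 7.1]
opening: 0.401
```

```bash
python3 - <<'E'
from h import *
st()
o,im,d,X=shot("s1","scene",1)
cv2.imwrite("pics/s1c.png",cv2.resize(im[160:270,200:330],None,fx=5.5,fy=5.5,interpolation=cv2.INTER_CUBIC))
E
```

```text
t 9.2 TCPv [[-49.1  25.5 132.4]] yaw 1.378 F [-3.2 -0.3  7.1] Fv [-3.  -0.9] op 0.401 q6 -1.42
```

View pics/s1c.png

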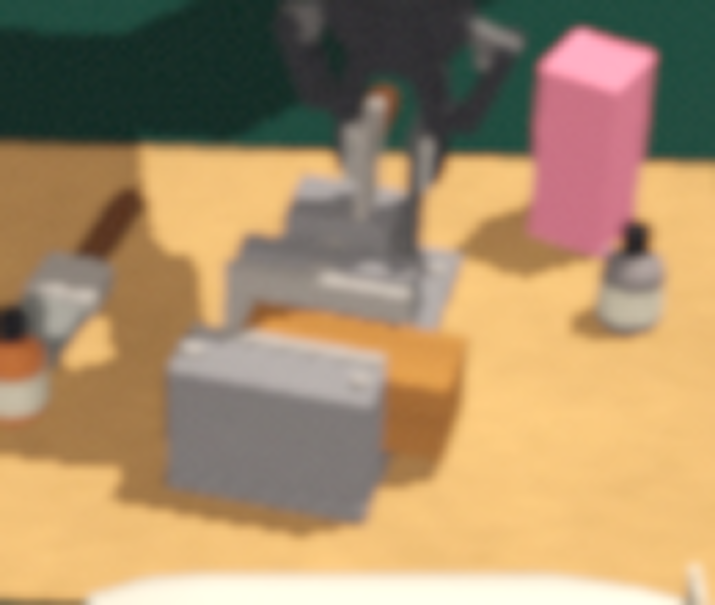

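>>> servo_tool(targets=[0, 0, 1, 0, 0, 0, 0, 0, 0, 0, 0, 0, 0, 0, 0, 0, 0, 0, 0, 0])

```text
time_s: 9.75
eef_pos: [0.5448, 0.097, 0.1325]
eef_rot: [0.705, 0.068, 0.703, -0.068]
wrist_force: [-3.6, 0.0, 8.4]
opening: 0.397
```

>>> servo_tool(targets=[0, 0, 1, 0, 0, 0, 0, 0, 0, 0, 0, 0, 0, 0, 0, 0, 0, 0, 0, 0])

```text
time_s: 10.25
eef_pos: [0.5458, 0.0968, 0.1325]
eef_rot: [0.705, 0.068, 0.703, -0.068]
wrist_force: [-3.1, -0.2, 8.5]
opening: 0.407
```

>>> servo_tool(targets=[0, 0, 1, 0, 0, 0, 0, 0, 0, 0, 0, 0, 0, 0, 0, 0, 0, 0, 0, 0])

```text
time_s: 10.75
eef_pos: [0.5468, 0.0966, 0.1324]
eef_rot: [0.705, 0.068, 0.703, -0.068]
wrist_force: [-3.7, -0.3, 8.1]
opening: 0.402
```

>>> servo_tool(targets=[0, 0, 1, 0, 0, 0, 0, 0, 0, 0, 0, 0, 0, 0, 0, 0, 0, 0, 0, 0])

```text
time_s: 11.25
eef_pos: [0.5476, 0.0965, 0.1324]
eef_rot: [0.705, 0.068, 0.703, -0.068]
wrist_force: [-5.3, -0.3, 9.0]
opening: 0.4
```

```bash
python3 - <<'E'
from h import *
st()
E
```

```text
t 11.25 TCPv [[-45.3  25.5 132.4]] yaw 1.379 F [-5.3 -0.3  9. ] Fv [-5.1 -1.3] op 0.4 q6 -1.42
```

>>> servo_tool(targets=[0, 0, 0.3, 0, 0, 0, 0, 0, 0, 0, 0, 0, 0, 0, 0, 0, 0, 0, 0, 0])

```text
time_s: 11.75
eef_pos: [0.5476, 0.0965, 0.1324]
eef_rot: [0.704, 0.068, 0.703, -0.068]
wrist_force: [-5.5, 0.3, 9.5]
opening: 0.402
```

```bash
python3 - <<'E'
from h import *
st()
o,im,d,X=shot("s2","scene",1)
cv2.imwrite("pics/s2c.png",cv2.resize(im[190:270,220:310],None,fx=7,fy=7,interpolation=cv2.INTER_CUBIC))
E
```

```text
t 11.75 TCPv [[-45.3  25.5 132.4]] yaw 1.379 F [-5.5  0.3  9.5] Fv [-5.5 -0.7] op 0.402 q6 -1.42
```

View pics/s2c.png

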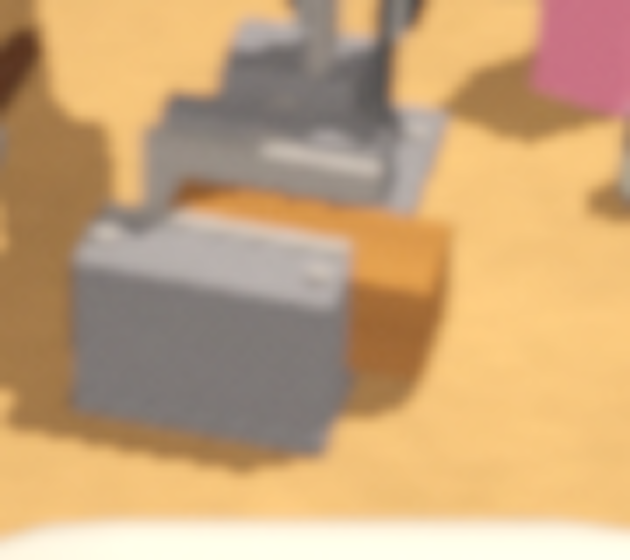

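The carriage stopped moving and the force rose, so it is in contact. I'll release the lever.

>>> servo_tool(targets=[0, 0, 0, 0, 0, 0, 0, 0, 0, 0, 0, 0, 0, 0, 0, 0, 0, 0, 0, 0], fingers=80)

```text
time_s: 12.3
eef_pos: [0.5473, 0.0961, 0.1305]
eef_rot: [0.704, 0.068, 0.704, -0.068]
wrist_force: [-0.7, 0.1, 0.2]
opening: 0.937
```

>>> servo_tool(targets=[-25, 0, 0, 0, -25, 0, 0, 0, -20, 0, 0, 0, 0, 0, -25, 0, 0, 0, -25, 0])

```text
time_s: 12.8
eef_pos: [0.4983, 0.1057, 0.2012]
eef_rot: [0.705, 0.068, 0.703, -0.068]
wrist_force: [-0.7, 0.9, -0.0]
opening: 0.936
```

```bash
cat >> h.py <<'E'
def Rg(X,lo,hi,x0,x1,y0,y1,n):
    v=tov(X.reshape(-1,3));m=(v[:,2]>lo)&(v[:,2]<hi)&(v[:,0]>x0)&(v[:,0]<x1)&(v[:,1]>y0)&(v[:,1]<y1)
    s=v[m]
    if len(s)<5: print(n,len(s));return
    r=cv2.minAreaRect(s[:,:2].astype(np.float32));print(n,len(s),np.percentile(s,[2,50,98],axis=0).round(1).tolist(),np.round(r[0],1),np.round(r[1],1),round(r[2],1))
E
python3 - <<'E'
from h import *
st();o,im,d,X=shot("w9")
Rg(X,145,155,-75,-20,0,25,"fin")
Rg(X,140,155,-75,-20,35,70,"pad")
Rg(X,86,94,-75,-15,-40,40,"car")
Rg(X,95,118,-145,-75,-30,30,"handle")
Rg(X,55,66,-20,68,-75,110,"blank")
Rg(X,75,84,-35,40,-60,0,"mj")
E
```

```text
t 12.8 TCPv [[-95.4  25.1 201.2]] yaw 1.377 F [-0.7  0.9 -0. ] Fv [-0.8  0.7] op 0.936 q6 -1.4
fin 525 [[-64.5, 8.7, 146.0], [-50.2, 12.6, 149.7], [-32.6, 16.4, 150.9]] [-48.3  12.4] [34.4  7.9] 0.6
pad 493 [[-64.9, 50.0, 140.8], [-50.7, 52.7, 147.7], [-32.9, 56.4, 149.4]] [-48.2  53.3] [34.5  7.1] 1.5
car 2585 [[-69.0, -29.0, 87.6], [-50.1, -3.7, 89.9], [-27.7, 30.1, 91.3]] [-47.8   0.2] [44.2 61.7] 0.2
handle 1988 [[-141.1, -8.4, 101.7], [-110.6, 0.7, 109.7], [-77.8, 8.6, 112.1]] [-108.9    0.4] [19.9 65.5] 89.3
blank 2669 [[-19.3, -38.0, 58.3], [44.1, 34.1, 62.0], [60.9, 85.3, 63.4]] [21.  19.3] [139.6  84.4] 86.7
mj 1563 [[-19.1, -48.8, 75.9], [-4.2, -24.9, 79.8], [18.0, -1.0, 81.1]] [ -0.2 -25.6] [39.6 51.5] 0.9
```

View pics/w9.png

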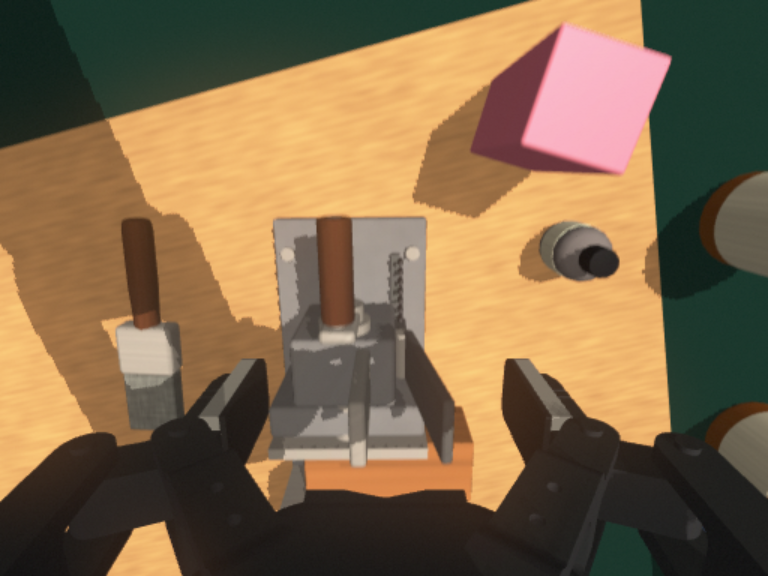

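The carriage dropped into the 42 mm notch and the paddle is released (leaning out at y 53). The handle is at x −141 to −85, y ≈ 0, z ≈ 102. I'll pinch it.

>>> servo_tool(targets=[0, -12, -10, 0, 0, -13, -11, 0, 30, 0, 0, 0, 30, 0, 0, 0, 33, 0, 0, 0], fingers=45)

```text
time_s: 13.35
eef_pos: [0.4734, 0.0852, 0.1071]
eef_rot: [0.705, 0.068, 0.703, -0.068]
wrist_force: [0.6, -0.1, 0.1]
opening: 0.525
```

>>> servo_tool(targets=[0, 0, 0, 0, 0, 0, 0, 0, 0, 0, 0, 0, 0, 0, 0, 0, 0, 0, 0, 0], fingers=15)

```text
time_s: 13.85
eef_pos: [0.4722, 0.0852, 0.1076]
eef_rot: [0.704, 0.068, 0.704, -0.068]
wrist_force: [-3.7, -4.1, -4.9]
opening: 0.187
```

```bash
python3 - <<'E'
from h import *
st();o,im,d,X=shot("w10")
for t in np.arange(0,3.4,.3): print(round(t,1),np.round([-32*np.sin(t),70+32*np.cos(t)],1))
E
```

```text
t 13.85 TCPv [[-117.1    0.   107.6]] yaw 1.378 F [-3.7 -4.1 -4.9] Fv [-2.9 -4.8] op 0.187 q6 -1.45
0.0 [ -0. 102.]
0.3 [ -9.5 100.6]
0.6 [-18.1  96.4]
0.9 [-25.1  89.9]
1.2 [-29.8  81.6]
1.5 [-31.9  72.3]
1.8 [-31.2  62.7]
2.1 [-27.6  53.8]
2.4 [-21.6  46.4]
2.7 [-13.7  41.1]
3.0 [-4.5 38.3]
3.3 [ 5.  38.4]
```

View pics/w10.png

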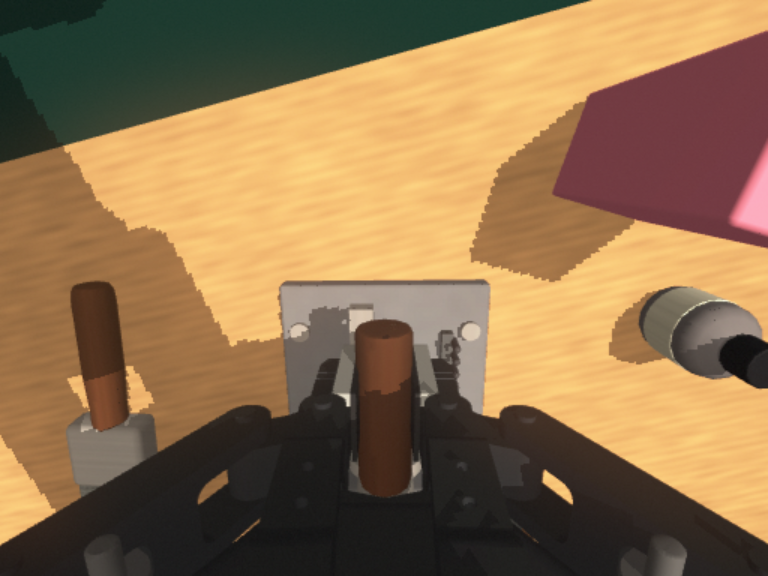

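The handle is held between the pads. I'll carry it round the circle, clockwise toward −y first.

>>> servo_tool(targets=[0.4, -4.8, 0, 0, 1.1, -4.7, 0, 0, 1.8, -4.5, 0, 0, 2.4, -4.1, 0, 0, 3.0, -3.7, 0, 0])

```text
time_s: 14.4
eef_pos: [0.4686, 0.0652, 0.1001]
eef_rot: [0.704, 0.069, 0.704, -0.067]
wrist_force: [-8.5, 4.9, 8.0]
opening: 0.189
```

```bash
python3 - <<'E'
from h import *
st()
E
```

```text
t 14.4 TCPv [[-116.9  -20.3  100.1]] yaw 1.379 F [-8.5  4.9  8. ] Fv [-9.3  3.2] op 0.189 q6 -1.49
```

>>> servo_tool(targets=[3.5, -3.3, 0, 0, 4.0, -2.7, 0, 0, 4.3, -2.1, 0, 0, 4.6, -1.4, 0, 0, 4.7, -0.7, 0, 0])

```text
time_s: 14.9
eef_pos: [0.466, 0.0539, 0.0788]
eef_rot: [0.703, 0.068, 0.704, -0.068]
wrist_force: [-11.3, -2.6, 8.9]
opening: 0.19
```

>>> servo_tool(targets=[4.8, 0, 0, 0, 4.7, 0.7, 0, 0, 4.6, 1.4, 0, 0, 4.3, 2.1, 0, 0, 3.9, 2.7, 0, 0])

```text
time_s: 15.4
eef_pos: [0.4665, 0.0603, 0.0557]
eef_rot: [0.703, 0.067, 0.705, -0.068]
wrist_force: [-12.3, -5.3, 5.4]
opening: 0.187
```

```bash
python3 - <<'E'
from h import *
st();o=telemetry.get_obs();v=tov(o["eef_pos"])[0];print(np.arctan2(-v[1],v[2]-6-70),np.hypot(v[1],v[2]-76))
E
```

```text
t 15.4 TCPv [[-118.   -25.5   55.7]] yaw 1.379 F [-12.3  -5.3   5.4] Fv [-11.1  -7.5] op 0.187 q6 -1.5
2.24314149018101 32.59355764564525
```

>>> servo_tool(targets=[3.5, 3.3, -0.5, 0, 3.0, 3.8, -0.5, 0, 2.4, 4.2, 0, 0, 1.7, 4.5, 0, 0, 1.0, 4.7, 0, 0])

```text
time_s: 15.9
eef_pos: [0.4696, 0.0802, 0.0437]
eef_rot: [0.703, 0.067, 0.705, -0.069]
wrist_force: [-8.1, -9.0, -0.9]
opening: 0.189
```

>>> servo_tool(targets=[0, 3, 0, 0, 0, 0, 0, 0, 0, 0, 0, 0, 0, 0, 0, 0, 0, 0, 0, 0])

```text
time_s: 16.4
eef_pos: [0.4701, 0.0835, 0.0435]
eef_rot: [0.703, 0.068, 0.705, -0.068]
wrist_force: [-7.4, -5.8, -3.5]
opening: 0.19
```

```bash
python3 - <<'E'
from h import *
st();o=telemetry.get_obs();v=tov(o["eef_pos"])[0];print(np.arctan2(-v[1],v[2]-6-70),np.hypot(v[1],v[2]-76))
o,im,d,X=shot("w11")
E
```

```text
t 16.4 TCPv [[-118.9   -2.    43.5]] yaw 1.378 F [-7.4 -5.8 -3.5] Fv [-6.2 -7.1] op 0.19 q6 -1.45
3.0801316977070274 32.56148031032987
```

View pics/w11.png

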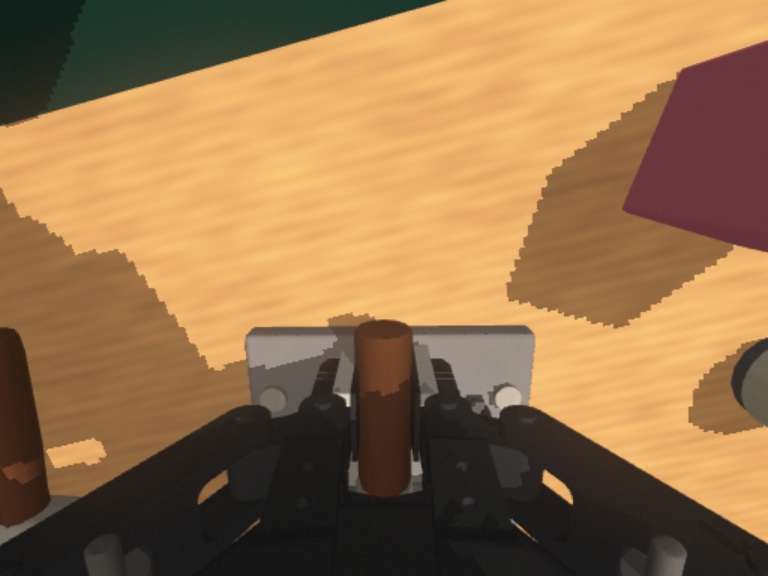

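The crank is at about 3.08 rad (7.7 mm of drive). I'll let go and check how far the face is pressed in, from the same viewpoint as before (w9).

>>> servo_tool(targets=[0, 0, 0, 0, 0, 0, 0, 0, 0, 0, 0, 0, -10, 0, 0, 0, -30, 0, 0, 0], fingers=45)

```text
time_s: 16.95
eef_pos: [0.4697, 0.0843, 0.0827]
eef_rot: [0.702, 0.068, 0.705, -0.068]
wrist_force: [0.6, -0.6, -0.5]
opening: 0.525
```

>>> servo_tool(targets=[-40, 0, 0, 0, -40, 0, 0, 0, -38, 9, 10, 0, 0, 9, 10, 0, 0, 9, 4, 0])

```text
time_s: 17.45
eef_pos: [0.502, 0.1063, 0.2044]
eef_rot: [0.706, 0.068, 0.702, -0.068]
wrist_force: [-0.4, -0.0, -0.4]
opening: 0.53
```

```bash
python3 - <<'E'
from h import *
st();o,im,d,X=shot("w12")
cv2.imwrite("pics/w12c.png",cv2.resize(im[180:340,160:330],None,fx=3.6,fy=3.6,interpolation=cv2.INTER_CUBIC))
a=cv2.imread("pics/w9.png");cv2.imwrite("pics/w9c.png",cv2.resize(a[270:510,240:495],None,fx=2.4,fy=2.4,interpolation=cv2.INTER_CUBIC))
Rg(X,145,155,-75,-20,0,25,"fin")
Rg(X,140,155,-75,-20,35,70,"pad")
Rg(X,86,94,-75,-15,-40,40,"car")
v=tov(X.reshape(-1,3)).reshape(X.shape)
for c in (200,205,215,225): 
    k=[(r,*v[r,c]) for r in range(260,330,1) if abs(v[r,c,1])<60]
    print(c,[(r,float(a),float(z)) for r,a,b,z in k if -30<a<70][::3])
E
```

```text
t 17.45 TCPv [[-91.9  26.4 204.4]] yaw 1.378 F [-0.4 -0.  -0.4] Fv [-0.4 -0.1] op 0.53 q6 -1.4
fin 526 [[-66.2, 8.6, 146.2], [-51.1, 12.6, 149.8], [-34.0, 16.4, 151.1]] [-49.5  12.4] [34.6  8. ] 0.6
pad 453 [[-66.5, 50.0, 140.4], [-50.5, 52.4, 147.7], [-34.5, 56.4, 149.2]] [-50.1  52.6] [34.1  7.3] 2.7
car 2001 [[-71.1, -28.3, 86.9], [-57.6, 2.6, 89.9], [-30.1, 29.8, 91.4]] [-51.2   0.2] [47.1 61.6] 1.4
200 []
205 [(306, 38.3, 62.2), (309, 42.8, 61.3), (312, 45.9, 62.1), (315, 50.0, 61.8), (318, 53.7, 62.1), (321, 58.5, 61.0), (324, 60.8, 62.9)]
215 [(267, -13.1, 69.4), (270, -14.0, 76.4), (273, -12.4, 79.2), (276, -9.3, 79.4), (279, -5.8, 79.2), (282, -3.0, 79.9), (285, -0.1, 80.6), (288, 2.8, 81.2), (291, 7.2, 79.8), (294, 12.8, 76.8), (297, 13.9, 80.1), (300, 17.3, 80.2), (303, 34.1, 62.8), (306, 38.2, 62.3), (309, 42.3, 61.9), (312, 45.9, 62.2), (315, 50.1, 61.7), (318, 53.5, 62.4), (321, 57.2, 62.6), (324, 61.0, 62.8)]
225 [(263, -29.1, 89.3), (266, -20.1, 79.3), (269, -16.3, 78.3), (272, -13.0, 78.4), (275, -10.4, 79.5), (278, -7.9, 80.6), (281, -5.3, 81.7), (284, -1.5, 81.0), (287, 2.4, 80.3), (290, 5.9, 80.1), (293, 12.0, 76.3), (296, 12.7, 80.2), (299, 15.8, 80.6), (302, 19.8, 80.0), (305, 37.0, 62.3), (308, 41.4, 61.5), (311, 44.6, 62.3), (314, 49.2, 61.4), (317, 52.2, 62.4), (320, 55.2, 63.4), (323, 60.5, 61.8), (326, 64.0, 62.4)]
```

View pics/w12c.png

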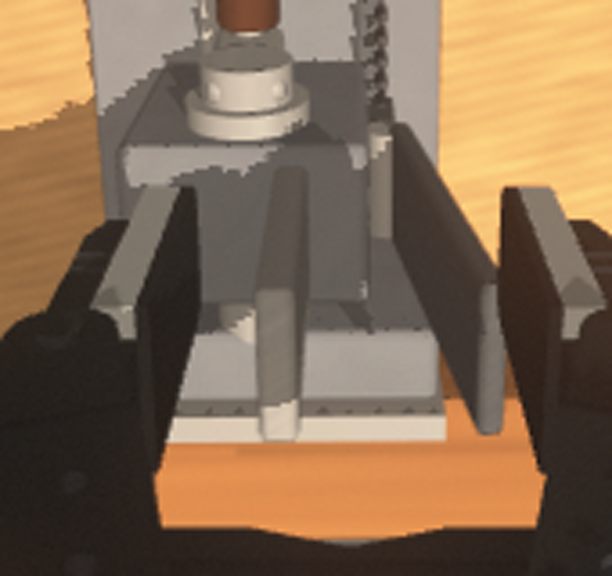

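View pics/w9c.png

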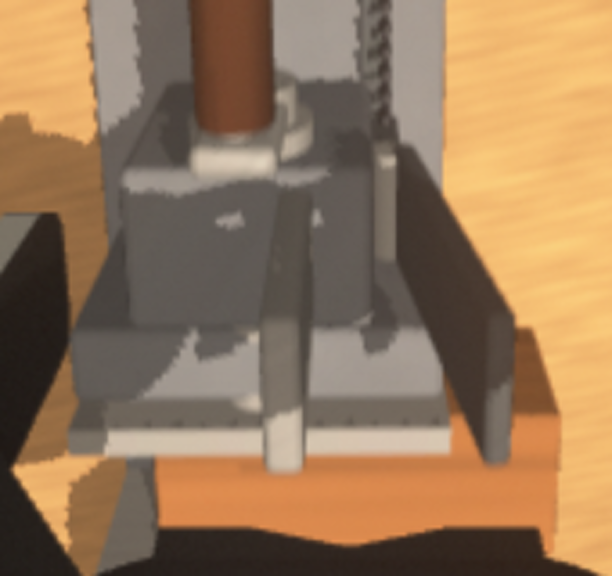

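The face gap has shrunk clearly (about 30 px down to 12 px) and the carriage backed up about 1.5 mm, so I estimate 4–5 mm pressed in. For margin I'll regrip and add about 0.5 rad.

>>> servo_tool(targets=[0, -9.5, -9, 0, 0, -9.5, -9, 0, 0, -9.4, -9, 0, 40, 0, 0, 0, 40, 0, 0, 0])

```text
time_s: 18.0
eef_pos: [0.468, 0.0823, 0.1218]
eef_rot: [0.705, 0.068, 0.703, -0.068]
wrist_force: [0.4, 0.3, -1.1]
opening: 0.524
```

>>> servo_tool(targets=[40, 0, 0, 0, 30, 0, 0, 0, 8, 0, 0, 0, 2, 0, 0, 0, 0, 0, 0, 0])

```text
time_s: 18.5
eef_pos: [0.4687, 0.0829, 0.0427]
eef_rot: [0.704, 0.068, 0.703, -0.068]
wrist_force: [0.6, -0.5, 0.0]
opening: 0.53
```

>>> servo_tool(targets=[0, 0, 0, 0, 0, 0, 0, 0, 0, 0, 0, 0, 0, 0, 0, 0, 0, 0, 0, 0], fingers=15)

```text
time_s: 19.0
eef_pos: [0.4694, 0.0832, 0.0429]
eef_rot: [0.705, 0.068, 0.703, -0.068]
wrist_force: [-0.4, -0.8, 5.9]
opening: 0.193
```

```bash
python3 - <<'E'
from h import *
st()
E
```

```text
t 19.0 TCPv [[-119.6   -2.4   42.9]] yaw 1.378 F [-0.4 -0.8  5.9] Fv [-0.2 -0.9] op 0.193 q6 -1.45
```

>>> servo_tool(targets=[0, 4, 0, 0, -0.5, 4, 0, 0, -1, 3.9, 0, 0, -1.4, 3.7, 0, 0, 0, 0, 0, 0])

```text
time_s: 19.5
eef_pos: [0.4718, 0.0972, 0.0452]
eef_rot: [0.704, 0.067, 0.703, -0.069]
wrist_force: [-1.5, -7.4, 2.9]
opening: 0.19
```

```bash
python3 - <<'E'
from h import *
st()
E
```

```text
t 19.5 TCPv [[-119.8   11.7   45.2]] yaw 1.379 F [-1.5 -7.4  2.9] Fv [-0.  -7.5] op 0.19 q6 -1.42
```

>>> servo_tool(targets=[0, 0, 0, 0, 0, 0, 0, 0, 0, 0, 0, 0, -10, 0, 0, 0, -30, 0, 0, 0], fingers=45)

```text
time_s: 20.0
eef_pos: [0.4687, 0.0988, 0.083]
eef_rot: [0.702, 0.068, 0.706, -0.068]
wrist_force: [0.5, -0.5, -0.6]
opening: 0.53
```

>>> servo_tool(targets=[-40, 0, 0, 0, -40, 0, 0, 0, -36, 4, 10, 0, 0, 4, 10, 0, 0, 4, 7, 0])

```text
time_s: 20.5
eef_pos: [0.5012, 0.1054, 0.2021]
eef_rot: [0.705, 0.068, 0.703, -0.068]
wrist_force: [-0.8, -0.5, -0.3]
opening: 0.527
```

```bash
python3 - <<'E'
from h import *
st();o,im,d,X=shot("w13")
cv2.imwrite("pics/w13c.png",cv2.resize(im[180:340,160:330],None,fx=3.6,fy=3.6,interpolation=cv2.INTER_CUBIC))
Rg(X,145,155,-75,-20,0,25,"fin")
Rg(X,140,155,-75,-20,35,70,"pad")
Rg(X,55,65,22,66,-50,100,"blank")
E
```

```text
t 20.5 TCPv [[-92.6  25.4 202.1]] yaw 1.378 F [-0.8 -0.5 -0.3] Fv [-0.7 -0.7] op 0.527 q6 -1.4
fin 533 [[-66.5, 8.6, 146.3], [-51.8, 12.6, 149.7], [-34.0, 16.3, 151.0]] [-50.   12.4] [34.3  8.1] 0.0
pad 428 [[-66.6, 49.9, 140.4], [-49.6, 52.2, 147.7], [-34.5, 56.4, 149.3]] [-50.4  53.2] [34.3  7.2] 1.0
blank 2543 [[27.4, -28.7, 60.8], [47.5, 29.2, 62.1], [63.3, 79.7, 63.3]] [45.4 25.8] [ 41.4 116.1] 4.5
```

View pics/w13c.png

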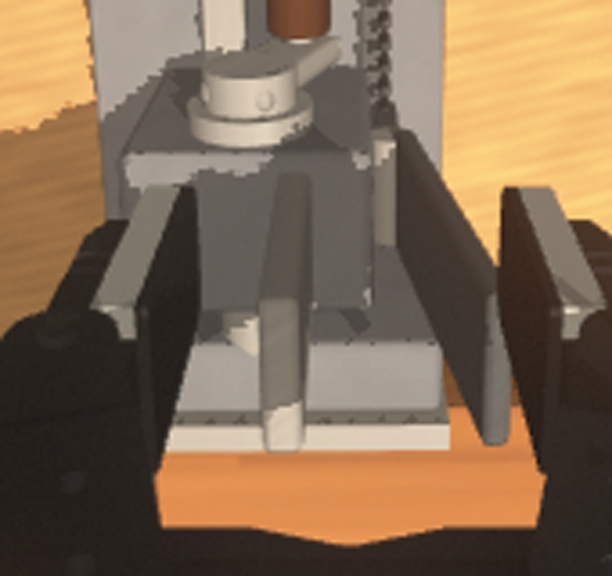

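Only about 5 px of gap is left, so roughly 5.5 mm is pressed in. I'll back away, take a last look, then hand in.

>>> servo_tool(targets=[-30, 0, 0, 0, -30, 0, 0, 0, -20, 0, -20, 0, 0, 0, -20, 0, 0, 0, 0, 0])

```text
time_s: 21.05
eef_pos: [0.4584, 0.1135, 0.2792]
eef_rot: [0.703, 0.068, 0.705, -0.068]
wrist_force: [-0.6, -0.1, -0.5]
opening: 0.523
```

```bash
python3 - <<'E'
from h import *
st();o,im,d,X=shot("s3","scene",1)
a=cv2.imread("pics/scene0.png")
cv2.imwrite("pics/s3c.png",np.hstack([cv2.resize(a[150:270,180:400],None,fx=1.8,fy=3.6/2),cv2.resize(im[150:270,180:400],None,fx=1.8,fy=1.8)]))
o,im,d,X=shot("w14")
Rg(X,55,65,22,66,-60,100,"blank");Rg(X,75,84,60,100,-60,60,"fixedjaw")
Rg(X,140,155,-75,-20,35,70,"pad")
E
```

```text
t 21.05 TCPv [[-136.1   25.2  279.2]] yaw 1.379 F [-0.6 -0.1 -0.5] Fv [-0.6 -0.2] op 0.523 q6 -1.39
blank 1938 [[25.6, -29.6, 60.5], [47.6, 32.5, 62.0], [65.2, 85.1, 63.3]] [44.  27.2] [120.   43.8] 90.0
fixedjaw 255 [[68.9, -40.4, 75.3], [70.3, 18.9, 78.3], [75.5, 50.8, 81.0]] [72.9  4.2] [ 8.8 96.9] 0.9
pad 236 [[-67.0, 50.1, 140.8], [-52.1, 53.0, 147.8], [-35.1, 56.4, 149.4]] [-50.6  53. ] [33.7  6.6] 1.5
```

View pics/s3c.png

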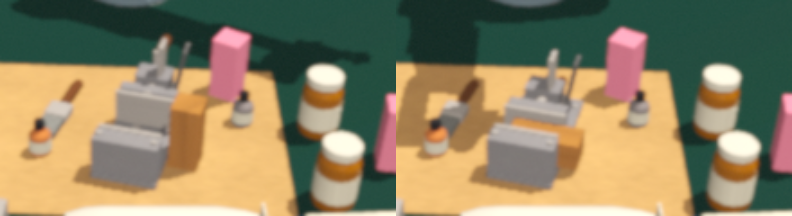

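View pics/w14.png

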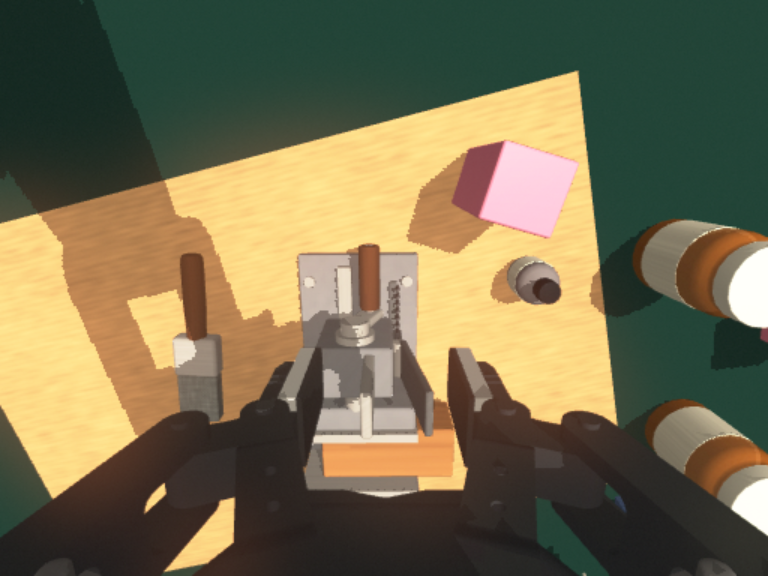

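The blank is square and clamped, its middle at y ≈ 27 and up against the fixed jaw. The lever is released, the bystanders haven't moved, and the gripper is clear.

```bash
python3 - <<'E'
from h import *
print(workorder.hand_in())
E
```

```text
the job is handed in; nothing more can be done
None
```

The blank is clamped in the vise and the job is handed in, with the clock at about 21 s. The hand-in gives no verdict, so what follows rests on my own checks.

**What I did:**
- **Tipping:** I pushed the blank over the bed edge with closed fingers. It came down square across the bed.
- **Sliding:** I squeezed the lever, slid the jaw about 44 mm until the force rose and it stopped, then let go. The carriage dropped back into the 42 mm notch.
- **Cranking:** I turned the crank about 3.1 rad. I then regripped and added about 0.4 rad for margin.

**Last checks:**
- **Blank:** it lies flat with its top at 62 mm, square, and its middle is at vise y ≈ 27 mm, inside the 40 mm limit but well off center. I could not see its far edge clearly. The visible part reaches to about x 65, and I take it to be against the fixed jaw (face at x 70) because it is clamped.
- **Face:** I estimate it is pressed in about 5–6 mm. This comes from the gap seen in the images and the crank travel, because I had no direct reading of the joint or the contact force. My estimates after the first turn ranged from 4.2 to 5 mm, which is why I added the extra turn.
- **Lever, bystanders and robot:** the paddle has sprung back out. Every bystander I could see in the final pictures is where it started; I did not compare the offcut and cup. The gripper is clear of everything.

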